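# Load a sample carrier under a spring-closed light shutter

## Task

Load the sample carrier into the probe station's light-tight chamber: with one fingertip press the blue bar down and keep it down so that the black spring-closed shutter stays open, and meanwhile with the other fingertip push the carrier by its orange end plate along the guideway until it is fully home against the back stop; then let go so that the shutter springs shut over the sample. Only press and push: do not lift or tip the carrier, and leave the jar, the brass chuck and the screwdriver alone.

Things in the scene. Friction and masses are not known exactly. Their poses are not given: they have to be found in the camera images.
- station: Fixed loading station. Origin on the work surface under the lip, on the guideway's centre line; x = push direction (away from the robot), y left, z up. Base plate 6 mm thick, x -145..60, y -42..46 mm. Guide rails: tops 15 mm up, inner faces y = +-23.5, x -140..50. White chamber x 0..60, walls to 38 mm high, back stop's face at x = 50.
- shutter (a joint): Shutter angle, rad: 0 = shut, up to the stop at 0.75. The black shutter (chamber roof, right of the shaft) and the blue bar (left of it) are one rigid rocker: pressing the bar down raises the shutter. A spring shuts it as soon as it is let go; 2 to 6 N at the bar's middle opens it. From 0.45 on the carrier's disc passes beneath the lip.
- shaft (a point): On the axis of the rocker's steel shaft (8 mm thick), which lies parallel to station x; this point: station x 0, y 36, z 42 mm. The shaft runs from x -146 to 60 and turns in two dark bearing blocks, 8 x 12 mm, 46 mm tall, at x -139 and -12.
- bar (a point): Middle of the top of the blue press bar, 35 mm from the shaft's axis. Bar 130 mm long (station x -140..-10), so a fingertip can slide along it while holding it down; it reaches 10 to 56 mm from the shaft. Shut, it leans up by 0.40 rad (this point 57 mm above the work surface); at joint 0.40 level (44 mm), at 0.60 it leans down by 0.20 (37 mm), at 0.75 by 0.35 (32 mm).
- lip (a point): Lower edge, middle, of the shutter's lip, a 4 mm plate across the chamber's entrance (station x -2..2, y -26..10, lower edge 15 mm above the work surface when shut). Shut, it lets the carrier's base plate pass below but stops the disc. It moves with the shutter.
- carrier: Loose carrier, 0.1 to 0.2 kg, in the guideway (1.5 mm play each side), 48 to 75 mm short of home. Origin: centre of its underside; x = push direction. Base plate 88 x 44 x 6 mm; steel disc, 32 mm across, top 20 mm above the underside, centred at x 18; at the rear an upright orange end plate 8 mm thick, 40 mm wide, top 62 mm above the work surface.
- carrier_back (a point): Centre of the rear face (facing the robot) of the carrier's orange end plate, 37 mm above the work surface: push here along +x. At home this face is at station x = -38 mm: the end plate stays outside, and the pushing finger never goes under the shutter.
- home (a point): Where the carrier's origin is when its front edge touches the back stop: station x 6, y 0, z 6 mm; same axes as the station.
- jar: Bystander: amber jar, white cap, diameter 44 mm, 60 mm tall, origin under its centre. To the right of the station.
- chuck: Bystander: small brass chuck with a knob, diameter 44 mm, 26 mm tall, origin under its centre. To the right of the station.
- driver: Bystander: screwdriver 150 mm long lying to the left of the station, origin under its middle.
Things that resemble listed ones, but are neither listed nor needed, are in the scene too. Leave any green look-alike of the carrier alone.

How it is judged:
By the outcome, as a careful person would: the job done as asked, in the order asked, and still so for the second after the job is handed in, with the robot touching nothing.
It also fails if it takes over 38 s, if anything falls off the work surface, if the arm or the gripper's body presses on something with over 40 N, if the wrist force passes 120 N, or if a joint passes its speed limit or range.

## Robot

A 6-joint arm with a two-finger parallel gripper is mounted at the origin on the work surface. World frame = base frame: x ahead of the robot, y to its left, z up, the work surface at z = 0. Lengths are in m, angles in degrees, forces in N, time in s.
With the tool pointing down it reaches from about 0.3 to 0.75 m from the base axis. Payload 8.5 kg.
Tool frame: the origin (TCP) lies at the very end of the fingers, on their centre line; the grasp point (between the pads) lies 19 mm behind it; z points along the fingers, y is the direction in which the jaws open and shut (so a half turn about z gives the same grasp; the last joint's range is limited). The gripper opens to 85 mm and grips with 20 to 120 N. Pads are 22 mm wide; open, the fingers measure 114 mm over their backs; the gripper's body (76 mm by 85 mm) begins 54 mm behind the grasp point. The pads swing forward as they close: fully open they stand 13 mm farther back than shut.
Start: joints at [-84.528, 21.807, 74.336, -0, 83.858, -12.336], TCP at [0.168, -0.524, 0.198] pointing down, gripper open.
Joint ranges: [-178.18, 178.18], [-50.72, 133.34], [12.68, 142.11], [-81.47, 261.47], [9.98, 163.14], [-165.26, 165.26]. Speed limits (degrees/s): [136.94, 136.94, 180, 180, 180, 180].

## Interface

Orientations are given as a 3x3 rotation matrix whose columns are the frame's x, y, z axes.
In Python, from rig import observe, get_image, calibration, close_job gives the robot as it stands.
- The arm moves only by the tool servo_tool, never from a script. Its argument "commands" is a list of rows, each an object with "delta_rot": the turn, a rotation vector about the world's x, y, z in units of 6 degrees (1.0 is 6 degrees), a list of three; "travel": the shift along the world's x, y, z in units of 30 mm (1.0 is 30 mm), a list of three; "fingers": the closure in counts, from 0 (fully open) to 255 (shut). A call has 1 to 8 rows; each row shifts and turns the pose as measured when the row begins; what a row does not reach is not made up. A row lasts 1/10 s, in which the tool goes at most 50 mm and 8.59 degrees, less where a joint would pass 70% of its speed; a pose out of reach is approached as far as the arm can. A call is refused whole if a number of a shift passes 1 or a number of a turn 1, either way. A call with a gripper value outside its range is refused whole. The fingers move at their own pace and stop on an object; "squeeze" is the grip in N (left out, the last holds). Time passes only in rows, so rows that do not move let the fingers close. It gives the time, the measured TCP pose, the force and the opening at its end, in the units of the state.
- observe(): the state, without advancing time (a new reading comes with each control period).
- get_image(name): name is "side" or "top" or "wrist"; returns the picture (420x560x3 uint8, red, green, blue); there is no depth.
- calibration(name): a dict with "camera_matrix" (3x3 intrinsics, pixels), "distortion" ([k1, k2, p1, p2, k3] as OpenCV has them; the pictures are not rectified), "position" and "rotation" of the camera in the world; the wrist camera has in their place "hand_eye" (4x4, takes a point from camera to tool coordinates, whose origin is the TCP and whose axes are the flange's). Camera axes: x right, y down, z forward; pixel columns grow to the right and rows downward; lengths in m; the calibration is good to about 2 mm. A picture is of the moment at which its call begins: read the wrist's pose just before it. calibration takes no time and is no camera call.
- close_job(): hands the job in, once; it reports no verdict.
The state is a dict: "time_s": time; "q": joint angles; "qvel": joint speeds; "joint_efforts": joint torques, N m; "position": TCP position; "tool_rot": TCP orientation; "ft_force": force on the tool from outside, world axes, zero at the start; "wrist_torque": the same for the moment, N m; "grip_width": finger opening in m.
Only numpy, scipy, OpenCV 4.12 (cv2) and the standard library are available. Lean on these libraries where they do the work, as an engineer would, in place of code of your own. Each camera call takes 0.05 s, during which the arm holds its last target.

## Working session

There is one attempt and no reset: what is moved stays moved. The work goes in short steps, Python scripts to look and compute and a tool call to move; the robot and the scene stay as the last step left them, time stands still between calls to the robot, and variables do not carry over. Pictures are saved under pics/ and viewed, and the job is handed in when it is done.

Besides the shell and the picture viewer there is one more tool, called after "Emit:" as name([rows], argument=value, ...), one row to a line, values as JSON. servo_tool: Moves the arm, as the interface text tells. Its arguments: {"type":"object","properties":{"commands":{"type":"array","items":{"type":"object","properties":{"delta_rot":{"type":"array","items":{"type":"number"}},"travel":{"type":"array","items":{"type":"number"}},"fingers":{"type":"number"}}}},"squeeze":{"type":"number"}},"required":["commands"]}

```bash
ls; mkdir -p pics
python3 - <<'E'
from rig import *
import cv2,json
s=observe();print(s)
for n in("side","top","wrist"):
    cv2.imwrite(f"pics/{n}0.png",get_image(n)[:,:,::-1]);c=calibration(n);print(n,c)
E
```

```text
pics
{'time_s': 0.0, 'q': array([-8.45309113e+01,  2.18380983e+01,  7.43842820e+01,  3.60505296e-04,
        8.38574035e+01, -1.23370045e+01]), 'qvel': array([-0.01903306,  0.10310211, -0.03053482,  0.04585605, -0.08038171,
       -0.04598114]), 'joint_efforts': array([-2.19425216e-03, -4.48460376e+01, -2.31280035e+01, -3.60066342e-04,
        4.79567403e-03, -2.55879307e-06]), 'position': array([ 0.16814371, -0.5233148 ,  0.19774169]), 'tool_rot': array([[ 9.52097104e-01,  3.05795828e-01, -1.26488798e-04],
       [ 3.05795703e-01, -9.52096143e-01,  1.38674482e-03],
       [ 3.03631284e-04, -1.35899546e-03, -9.99999030e-01]]), 'ft_force': array([ 0.01712008,  0.86146189, -0.44092868]), 'wrist_torque': array([-0.01146602,  0.0022931 ,  0.014087  ]), 'grip_width': 0.08559361670223724}
side {'camera_matrix': array([[442.60839968,   0.        , 284.86676109],
       [  0.        , 442.60839968, 212.80340736],
       [  0.        ,   0.        ,   1.        ]]), 'distortion': array([-0.12533935,  0.        ,  0.        ,  0.        ,  0.        ]), 'position': array([0.43075629, 0.7716039
[... 570 characters left out ...]
2,  0.01597905, -0.03236992],
       [ 0.02976073, -0.14282684, -0.98930015]])}
wrist {'camera_matrix': array([[349.55683248,   0.        , 277.96755313],
       [  0.        , 349.55683248, 209.78708071],
       [  0.        ,   0.        ,   1.        ]]), 'distortion': array([-0.08756772,  0.        ,  0.        ,  0.        ,  0.        ]), 'hand_eye': array([[ 1.79966847e-04, -9.53674626e-01, -3.00839949e-01,
         7.64237380e-02],
       [ 9.99999870e-01,  2.79096926e-05,  5.09739674e-04,
        -1.46628599e-04],
       [-4.77729442e-04, -3.00840002e-01,  9.53674507e-01,
        -1.75699204e-01],
       [ 0.00000000e+00,  0.00000000e+00,  0.00000000e+00,
         1.00000000e+00]])}
```

View pics/side0.png

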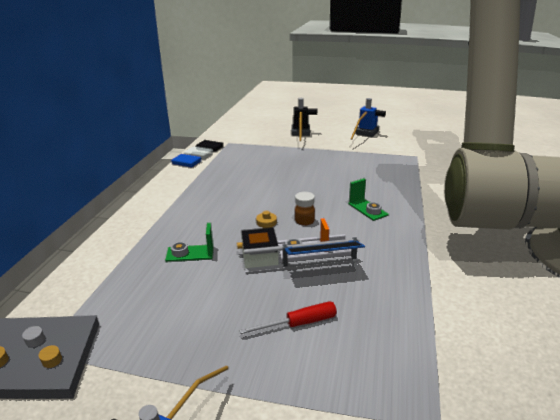

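View pics/top0.png

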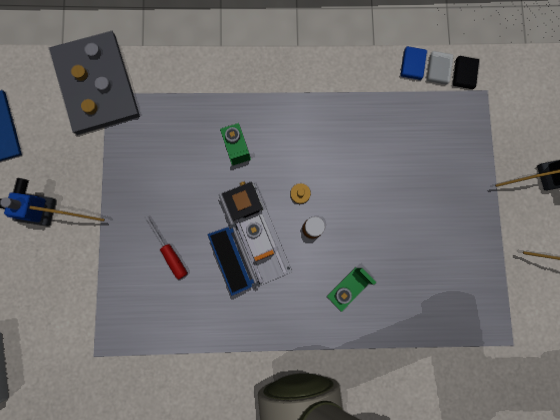

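View pics/wrist0.png

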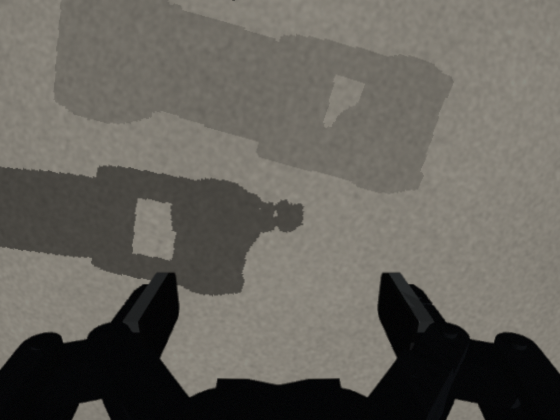

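The pictures show the station near (245,230) in the top view. The blue bar is on its left, the orange end plate at (262,254), and the green look-alikes at (235,143) and (350,290). Next I'll take a rough fix, then a close wrist look.

```bash
cat > h.py <<'E'
import numpy as np,cv2
from rig import *
def campose(n,s=None):
    c=calibration(n)
    if n!="wrist": return c,np.array(c["rotation"]),np.array(c["position"])
    H=np.array(c["hand_eye"]);R=np.array(s["tool_rot"]);p=np.array(s["position"])
    return c,R@H[:3,:3],R@H[:3,3]+p
def cast(n,uv,z,s=None):
    c,R,p=campose(n,s)
    u=cv2.undistortPoints(np.array(uv,float).reshape(-1,1,2),c["camera_matrix"],c["distortion"]).reshape(-1,2)
    d=np.c_[u,np.ones(len(u))]@R.T
    return p+d*((np.asarray(z)-p[2])/d[:,2])[:,None]
def proj(n,P,s=None):
    c,R,p=campose(n,s)
    X=(np.array(P,float).reshape(-1,3)-p)@R
    return cv2.projectPoints(X,np.zeros(3),np.zeros(3),c["camera_matrix"],c["distortion"])[0].reshape(-1,2)
def mask(im,lo,hi):
    return cv2.inRange(cv2.cvtColor(im,cv2.COLOR_RGB2HSV),lo,hi)
def blobs(m,amin=15):
    cs,_=cv2.findContours(m,cv2.RETR_EXTERNAL,cv2.CHAIN_APPROX_NONE)
    return [c for c in cs if cv2.contourArea(c)>amin]
E
python3 - <<'E'
from h import *
im=cv2.imread("pics/top0.png")[:,:,::-1].copy()
for nm,lo,hi in(("blue",(100,120,40),(130,255,255)),("orange",(5,150,120),(20,255,255))):
    for c in blobs(mask(im,lo,hi)):
        r=cv2.minAreaRect(c);print(nm,cv2.contourArea(c),r,cast("top",[r[0]],0.055)[0].round(4))
cv2.imwrite("pics/topcrop.png",cv2.resize(im[160:320,180:340,::-1],None,fx=3.7,fy=3.7,interpolation=cv2.INTER_CUBIC))
E
```

```text
blue 1406.0 ((230.94737243652344, 260.1529235839844), (65.56886291503906, 25.645177841186523), 68.38521575927734) [0.5046 0.1499 0.055 ]
blue 514.5 ((23.85293960571289, 206.58824157714844), (35.89527130126953, 26.92145347595215), 14.03624439239502) [0.6183 0.5541 0.055 ]
blue 736.0 ((9.5, 124.5), (19.0, 69.0), 0.0) [0.7864 0.5928 0.055 ]
blue 630.0 ((413.56756591796875, 62.594600677490234), (22.687061309814453, 30.90700912475586), 9.462322235107422) [ 0.9187 -0.243   0.055 ]
orange 39.0 ((263.5148010253906, 255.03550720214844), (2.923077344894409, 19.846155166625977), 67.38013458251953) [0.5133 0.0853 0.055 ]
orange 251.5 ((300.0, 193.0), (18.0, 18.0), 90.0) [0.6378 0.0091 0.055 ]
```

View pics/topcrop.png

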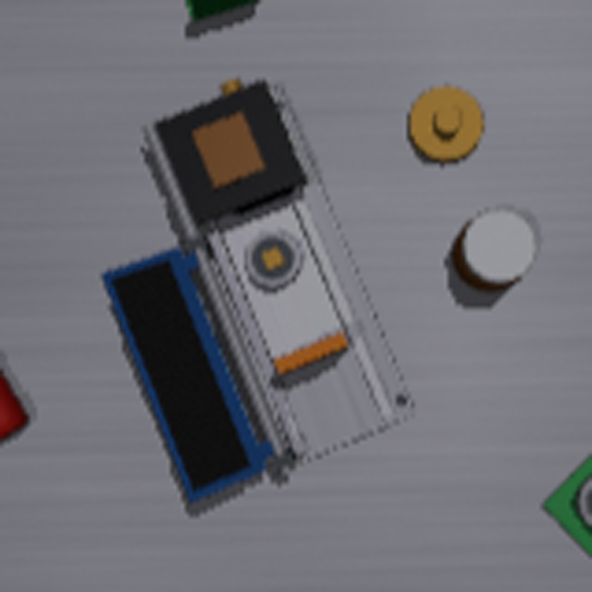

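Emit:
servo_tool([
  {"travel": [0.5,1,-0.05],"delta_rot": [0,0,0],"fingers": 85},
  {"travel": [0.5,1,-0.05],"delta_rot": [0,0,0],"fingers": 85},
  {"travel": [0.5,1,-0.05],"delta_rot": [0,0,0],"fingers": 85},
  {"travel": [0.5,1,-0.05],"delta_rot": [0,0,0],"fingers": 85},
  {"travel": [0.5,1,-0.05],"delta_rot": [0,0,0],"fingers": 85},
  {"travel": [0.5,1,-0.05],"delta_rot": [0,0,0],"fingers": 85},
  {"travel": [0.5,1,-0.05],"delta_rot": [0,0,0],"fingers": 85},
  {"travel": [0.5,1,-0.05],"delta_rot": [0,0,0],"fingers": 85},
], squeeze=30)

```text
time_s: 0.95
position: [0.289, -0.2763, 0.1829]
tool_rot: [[0.954, 0.3, -0.001], [0.3, -0.954, 0.004], [0.0, -0.004, -1.0]]
ft_force: [0.5, -0.3, 0.0]
grip_width: 0.0565
```

Emit:
servo_tool([
  {"travel": [0.55,1,-0.08],"delta_rot": [0,0,0.1],"fingers": 85},
  {"travel": [0.55,1,-0.08],"delta_rot": [0,0,0.1],"fingers": 85},
  {"travel": [0.55,1,-0.08],"delta_rot": [0,0,0.1],"fingers": 85},
  {"travel": [0.55,1,-0.08],"delta_rot": [0,0,0.1],"fingers": 85},
  {"travel": [0.55,1,-0.08],"delta_rot": [0,0,0.1],"fingers": 85},
  {"travel": [0.55,1,-0.08],"delta_rot": [0,0,0.1],"fingers": 85},
  {"travel": [0.55,1,-0.08],"delta_rot": [0,0,0.1],"fingers": 85},
  {"travel": [0.55,1,-0.08],"delta_rot": [0,0,0.1],"fingers": 85},
])

```text
time_s: 1.75
position: [0.424, -0.0249, 0.1629]
tool_rot: [[0.925, 0.38, -0.001], [0.38, -0.925, 0.004], [0.0, -0.004, -1.0]]
ft_force: [0.3, -0.7, -0.1]
grip_width: 0.0573
```

Emit:
servo_tool([
  {"travel": [0.55,1,-0.08],"delta_rot": [0,0,0],"fingers": 85},
  {"travel": [0.55,1,-0.08],"delta_rot": [0,0,0],"fingers": 85},
  {"travel": [0.55,1,-0.08],"delta_rot": [0,0,0],"fingers": 85},
  {"travel": [0.55,0.7,-0.08],"delta_rot": [0,0,0],"fingers": 85},
  {"travel": [0,0,0],"delta_rot": [0,0,0],"fingers": 85},
  {"travel": [0,0,0],"delta_rot": [0,0,0],"fingers": 85},
])

```text
time_s: 2.35
position: [0.492, 0.095, 0.1514]
tool_rot: [[0.923, 0.386, -0.004], [0.386, -0.923, 0.004], [-0.002, -0.005, -1.0]]
ft_force: [-0.1, 0.2, 0.2]
grip_width: 0.057
```

Run:
```python
from h import *
import pickle
s=observe();im=get_image("wrist");pickle.dump((s,im),open("w1.pkl","wb"))
print(s["position"],s["tool_rot"].round(4))
cv2.imwrite("pics/w1.png",im[:,:,::-1])
```

```text
[0.49204288 0.09502706 0.1514116 ] [[ 0.9226  0.3857 -0.0037]
 [ 0.3858 -0.9226  0.0044]
 [-0.0017 -0.0055 -1.    ]]
```

View pics/w1.png

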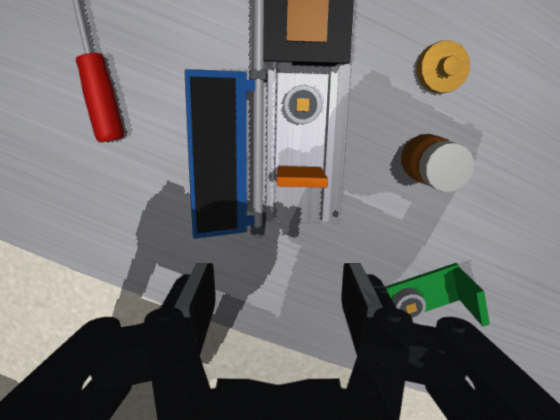

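Run:
```python
from h import *
import pickle
s,im=pickle.load(open("w1.pkl","rb"))
m=mask(im,(100,120,50),(130,255,255))
c=max(blobs(m),key=cv2.contourArea)
h=c.reshape(-1,2);sel=h[h[:,0]<230] # outer
rows=h[:,1];print("rows",rows.min(),rows.max())
# corners extremes
def ext(a,b,pts=h): return pts[np.argmax(pts@np.array([a,b]))]
oc=[ext(-1,-1),ext(-1,1)]
print("outer",oc)
hi=h[h[:,0]<246]
ic=[ext(1,-3,hi),ext(1,3,hi)]
print("inner",ic)
t=1.5
def barpt(r,x,th=.4): return np.array([x,36+r*np.cos(th)-t*np.sin(th)*0,42+r*np.sin(th)+t])/1e3
exp=np.array([barpt(56,-10),barpt(56,-140)])
P=cast("wrist",oc,exp[:,2],s);print(P)
o=blobs(mask(im,(5,180,140),(18,255,255)),50)
for k in o:print("orange",cv2.boundingRect(k),cv2.contourArea(k))
x=P[0]-P[1];yaw=np.arctan2(x[1],x[0]);print("len",np.linalg.norm(x[:2]),"yaw",np.degrees(yaw))
R=np.array([[np.cos(yaw),-np.sin(yaw)],[np.sin(yaw),np.cos(yaw)]])
org=P[:,:2].mean(0)-R@exp[:,:2].mean(0);print("origin",org)
# chamber front-right top corner etc checks by eye: orange top-rear edge
for uv,z in(((277,186),.062),((327,186),.062),((277,177),.062),((327,177),.062),((265,62),.04),((350,64),.04),((336,214),.006),((303,104),.026)):
    q=cast("wrist",[uv],z,s)[0];print(uv,((q[:2]-org)@R*1e3).round(1))
cv2.imwrite("pics/w1c.png",cv2.resize(im[50:260,170:370,::-1],None,fx=2.8,fy=2.8,interpolation=cv2.INTER_CUBIC))
# same via top cam
it=cv2.imread("pics/top0.png")[:,:,::-1].copy()
```

```text
rows 70 237
outer [array([186,  70], dtype=int32), array([193, 237], dtype=int32)]
inner [array([245,  72], dtype=int32), array([245, 231], dtype=int32)]
[[0.55688756 0.1936009  0.06530743]
 [0.4379576  0.14767664 0.06530743]]
orange (277, 177, 51, 10) 399.0
len 0.12748871500745765 yaw 21.11384325190323
origin [0.59893562 0.11595553]
(277, 186) [-95.2  20.6]
(327, 186) [-94.1 -18.4]
(277, 177) [-88.1  20.8]
(327, 177) [-86.9 -17.9]
(265, 62) [-2.5 32.5]
(350, 64) [ -1.7 -33.2]
(336, 214) [-135.   -37.2]
(303, 104) [-33.3   1. ]
```

View pics/w1c.png

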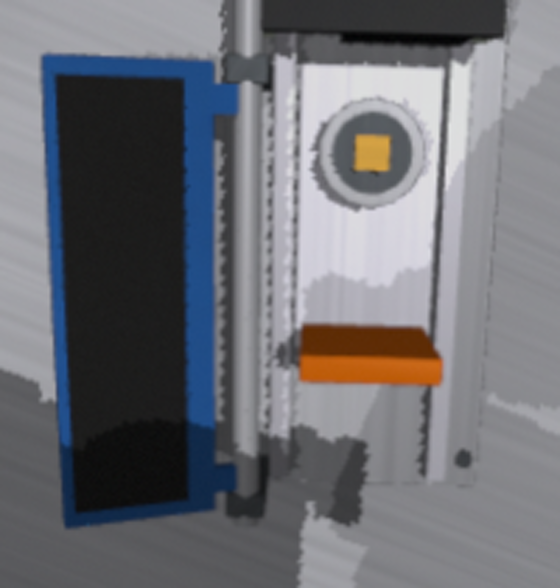

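Emit:
servo_tool([
  {"travel": [-0.4,0.4,-0.4],"delta_rot": [0,0,-0.12],"fingers": 85},
  {"travel": [0,0,-0.8],"delta_rot": [0,0,0],"fingers": 85},
  {"travel": [0,0,-0.6],"delta_rot": [0,0,0],"fingers": 85},
  {"travel": [0,0,0],"delta_rot": [0,0,0],"fingers": 85},
  {"travel": [0,0,0],"delta_rot": [0,0,0],"fingers": 85},
])

```text
time_s: 2.9
position: [0.4784, 0.103, 0.0978]
tool_rot: [[0.93, 0.368, -0.001], [0.368, -0.93, 0.004], [0.0, -0.004, -1.0]]
ft_force: [0.5, -0.1, 0.6]
grip_width: 0.0568
```

```bash
cat > st.py <<'E'
from h import *
import sys
t=np.radians(21.5);R=np.array([[np.cos(t),-np.sin(t)],[np.sin(t),np.cos(t)]]);org=np.array([.599,.116])
s=observe();p=s["position"];print("t",s["time_s"],"pos",p.round(4),"station mm",((p[:2]-org)@R*1e3).round(1),"yaw",np.degrees(np.arctan2(s["tool_rot"][1,0],s["tool_rot"][0,0])).round(2),"z",s["tool_rot"][:,2].round(4),"f",np.round(s["ft_force"],1),"w",s["grip_width"])
k=sys.argv[1]
a=get_image("side")[190:310,200:400,::-1];cv2.imwrite(f"pics/s{k}.png",cv2.resize(a,None,fx=4,fy=4,interpolation=cv2.INTER_CUBIC))
s=observe();w=get_image("wrist");cv2.imwrite(f"pics/w{k}.png",w[:,:,::-1])
E
python3 st.py 2
```

```text
t 2.9 pos [0.4784 0.103  0.0978] station mm [-117.    32.1] yaw 21.57 z [-0.0013  0.0038 -1.    ] f [ 0.5 -0.1  0.6] w 0.056803771691589795
```

View pics/s2.png

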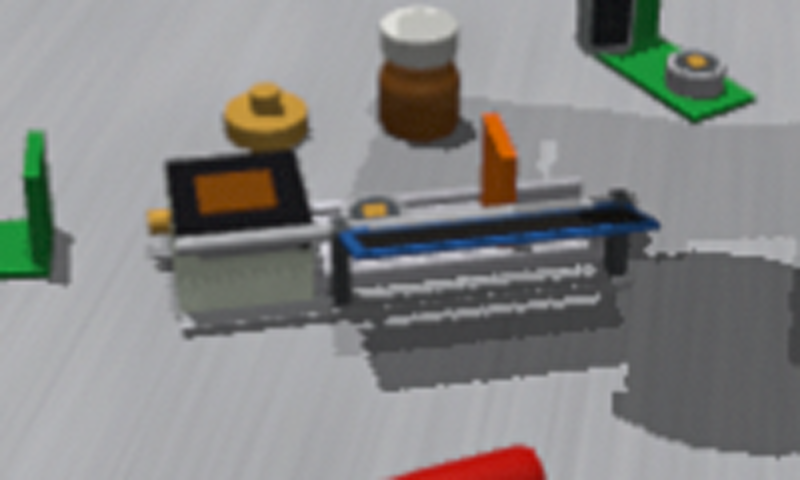

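View pics/w2.png

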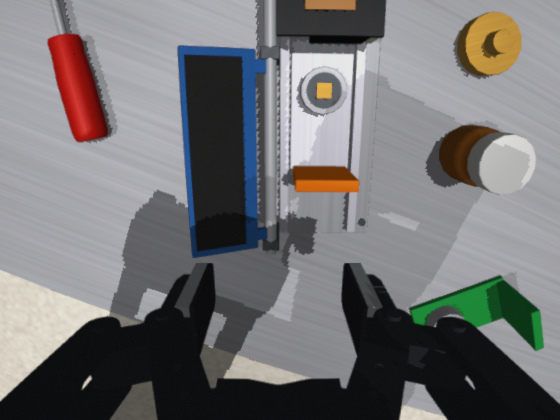

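Run:
```python
from h import *
s=observe();p=s["position"];R=s["tool_rot"]
print("side tcp",proj("side",[p]), "crop",(proj("side",[p])-[200,190])*4)
for back in(0,.005,.010,.013):
    for y in(-.028,.028):
        for x in (-.011,.011): print(back,x,y,proj("wrist",[p+R@np.array([x,y,-back])],s).round(0))
im=get_image("side");cv2.imwrite("pics/s2f.png",im[:,:,::-1])
```

```text
side tcp [[343.63988315 212.89077196]] crop [[574.55953258  91.56308785]]
0 -0.011 -0.028 [[228. 265.]]
0 0.011 -0.028 [[226. 228.]]
0 -0.011 0.028 [[328. 265.]]
0 0.011 0.028 [[330. 228.]]
0.005 -0.011 -0.028 [[227. 269.]]
0.005 0.011 -0.028 [[225. 231.]]
0.005 -0.011 0.028 [[330. 269.]]
0.005 0.011 0.028 [[332. 231.]]
0.01 -0.011 -0.028 [[225. 273.]]
0.01 0.011 -0.028 [[223. 234.]]
0.01 -0.011 0.028 [[331. 273.]]
0.01 0.011 0.028 [[333. 234.]]
0.013 -0.011 -0.028 [[224. 276.]]
0.013 0.011 -0.028 [[222. 237.]]
0.013 -0.011 0.028 [[332. 276.]]
0.013 0.011 0.028 [[334. 237.]]
```

View pics/s2f.png

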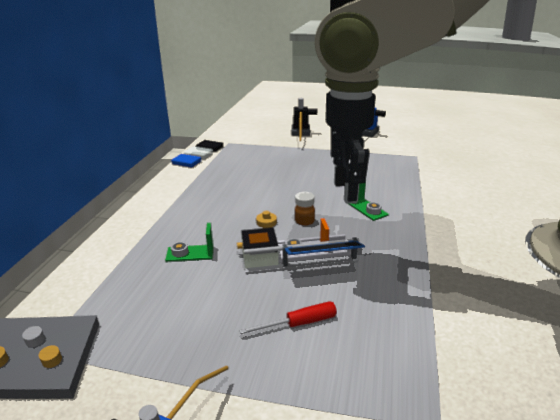

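Run:
```python
from h import *
s=observe();p=s["position"];R=s["tool_rot"]
for back in(0,.01,.02,.03):
    print(back,[proj("side",[p+R@np.array([x,y,-back])]).round(0)[0].tolist() for y in(-.0355,.0355) for x in(-.011,.011)])
im=cv2.imread("pics/s2f.png")[90:230,290:410];im=np.clip(im.astype(float)*2.2+15,0,255).astype(np.uint8)
cv2.imwrite("pics/s2z.png",cv2.resize(im,None,fx=4,fy=4,interpolation=cv2.INTER_CUBIC))
im=cv2.imread("pics/w2.png")[230:420,100:460];im=np.clip(im.astype(float)*3+15,0,255).astype(np.uint8)
cv2.imwrite("pics/w2z.png",cv2.resize(im,None,fx=2.2,fy=2.2,interpolation=cv2.INTER_CUBIC))
```

```text
0 [[356.0, 223.0], [343.0, 224.0], [344.0, 203.0], [332.0, 204.0]]
0.01 [[356.0, 217.0], [343.0, 219.0], [344.0, 198.0], [332.0, 199.0]]
0.02 [[357.0, 212.0], [344.0, 213.0], [345.0, 193.0], [333.0, 194.0]]
0.03 [[357.0, 207.0], [344.0, 208.0], [345.0, 188.0], [333.0, 189.0]]
```

View pics/s2z.png

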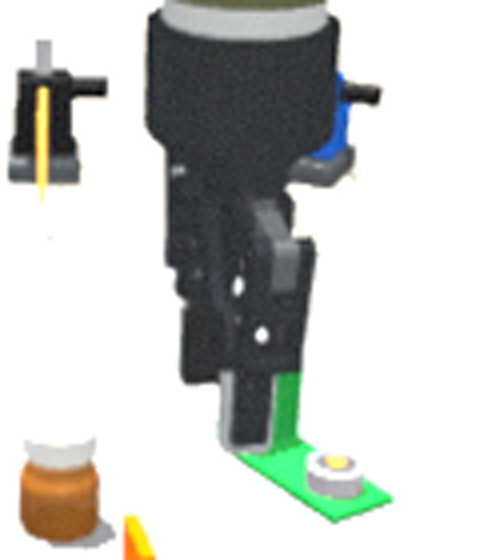

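View pics/w2z.png

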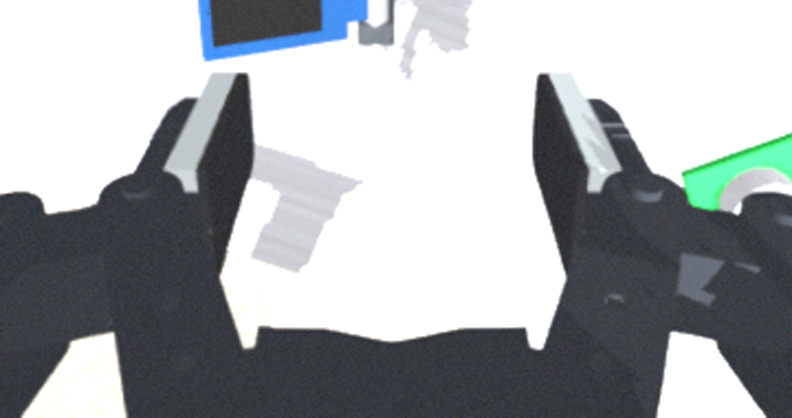

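Run:
```python
from h import *
t=np.radians(21.5);R=np.array([[np.cos(t),-np.sin(t)],[np.sin(t),np.cos(t)]]);org=np.array([.599,.116])
def W(x,y,z): return np.r_[org+R@np.array([x,y])/1e3,z/1e3]
for n,q in(("plate top rear L",(-95,20,62)),("plate top rear R",(-95,-20,62)),("bar outer rear",(-140,88,65)),("bar outer front",(-10,88,65)),("bar inner front",(-10,45,47)),("chamber near front bottom",(0,30,6))):
    uv=proj("side",[W(*q)])[0];print(n,uv.round(1),((uv-[200,190])*4).round(0),"top",proj("top",[W(*q)])[0].round(1), ((proj("top",[W(*q)])[0]-[180,160])*3.7).round(0))
```

```text
plate top rear L [329.  228.2] [516. 153.] top [256.2 260.2] [282. 371.]
plate top rear R [323.8 217. ] [495. 108.] top [274.9 252.4] [351. 342.]
bar outer rear [365.1 245.1] [660. 221.] top [232.2 295.7] [193. 502.]
bar outer front [288.4 253.2] [353. 253.] top [207.9 233.5] [103. 272.]
bar inner front [284.4 247.7] [337. 231.] top [229.1 226.1] [182. 245.]
chamber near front bottom [277.9 262.4] [312. 290.] top [235.9 221. ] [207. 226.]
```

Emit:
servo_tool([
  {"travel": [0.02,0.15,-0.6],"delta_rot": [0,0,0],"fingers": 85},
  {"travel": [0,0,-0.5],"delta_rot": [0,0,0],"fingers": 85},
  {"travel": [0,0,0],"delta_rot": [0,0,0],"fingers": 85},
  {"travel": [0,0,0],"delta_rot": [0,0,0],"fingers": 85},
])

```text
time_s: 3.45
position: [0.4816, 0.1075, 0.0677]
tool_rot: [[0.93, 0.368, 0.007], [0.368, -0.93, 0.004], [0.008, -0.001, -1.0]]
ft_force: [0.4, 0.9, -0.5]
grip_width: 0.0575
```

```bash
python3 st.py 3
python3 - <<'E'
import cv2,numpy as np
im=cv2.imread("pics/s3.png").astype(float);cv2.imwrite("pics/s3.png",np.clip(im*1.8+15,0,255).astype(np.uint8))
E
```

```text
t 3.45 pos [0.4816 0.1075 0.0677] station mm [-112.4   35.1] yaw 21.56 z [ 0.0069  0.0037 -1.    ] f [ 0.4  0.9 -0.5] w 0.05751918071376385
```

View pics/s3.png

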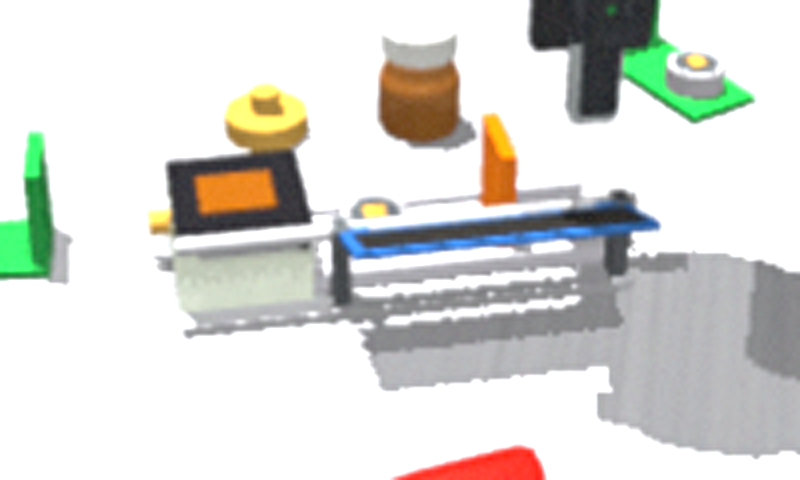

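View pics/w3.png

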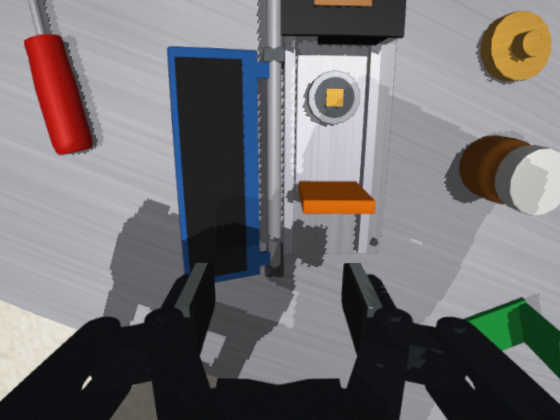

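Emit:
servo_tool([
  {"travel": [-0.1,-0.03,-0.4],"delta_rot": [0,0,0],"fingers": 85},
  {"travel": [0,0,-0.4],"delta_rot": [0,0,0],"fingers": 85},
  {"travel": [0,0,-0.3],"delta_rot": [0,0,0],"fingers": 85},
  {"travel": [0,0,0],"delta_rot": [0,0,0],"fingers": 85},
])

```text
time_s: 3.95
position: [0.4804, 0.1064, 0.0368]
tool_rot: [[0.93, 0.367, 0.013], [0.367, -0.93, 0.004], [0.014, 0.002, -1.0]]
ft_force: [0.5, 0.4, 0.1]
grip_width: 0.0573
```

```bash
python3 st.py 4
python3 - <<'E'
import cv2,numpy as np
im=cv2.imread("pics/s4.png").astype(float);cv2.imwrite("pics/s4.png",np.clip(im*1.8+15,0,255).astype(np.uint8))
E
```

```text
t 3.95 pos [0.4804 0.1064 0.0368] station mm [-113.9   34.6] yaw 21.56 z [ 0.0135  0.0035 -0.9999] f [0.5 0.4 0.1] w 0.0572686585164277
```

View pics/s4.png

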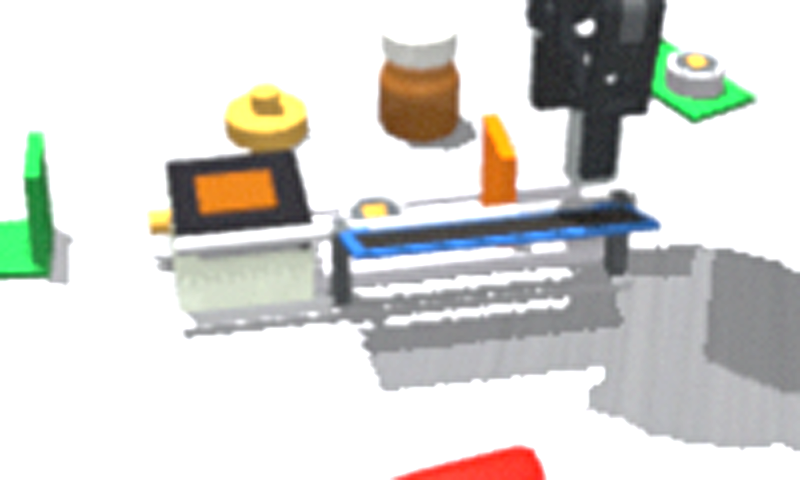

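View pics/w4.png

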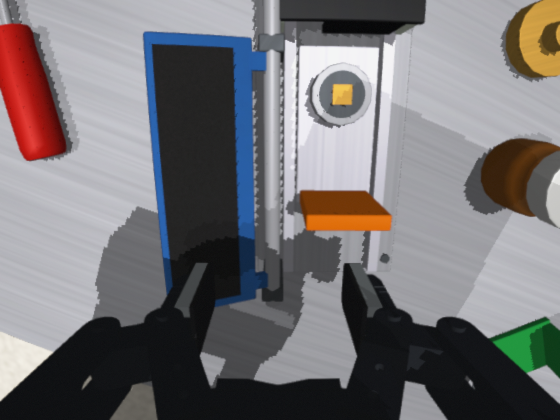

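Emit:
servo_tool([
  {"travel": [-0.05,0,-0.4],"delta_rot": [-0.03,0.13,0],"fingers": 85},
  {"travel": [0,0,-0.3],"delta_rot": [0,0,0],"fingers": 85},
  {"travel": [0,0,-0.2],"delta_rot": [0,0,0],"fingers": 85},
  {"travel": [0,0,0],"delta_rot": [0,0,0],"fingers": 85},
])

```text
time_s: 4.45
position: [0.4804, 0.1068, 0.0097]
tool_rot: [[0.93, 0.367, 0.003], [0.367, -0.93, 0.001], [0.003, 0.001, -1.0]]
ft_force: [-0.0, 0.3, 3.9]
grip_width: 0.057
```

```bash
python3 st.py 5
python3 - <<'E'
import cv2,numpy as np
im=cv2.imread("pics/s5.png").astype(float);cv2.imwrite("pics/s5.png",np.clip(im*1.8+15,0,255).astype(np.uint8))
E
```

```text
t 4.45 pos [0.4804 0.1068 0.0097] station mm [-113.7   34.9] yaw 21.55 z [ 3.3e-03  7.0e-04 -1.0e+00] f [-0.   0.3  3.9] w 0.05695699614834435
```

View pics/s5.png

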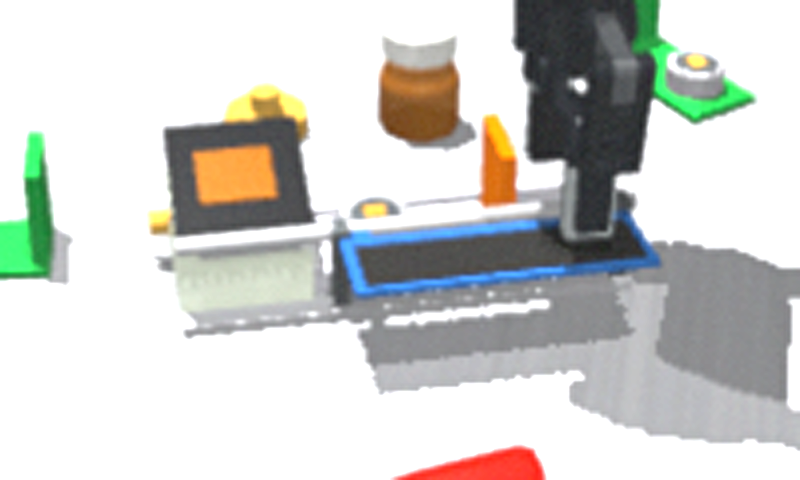

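View pics/w5.png

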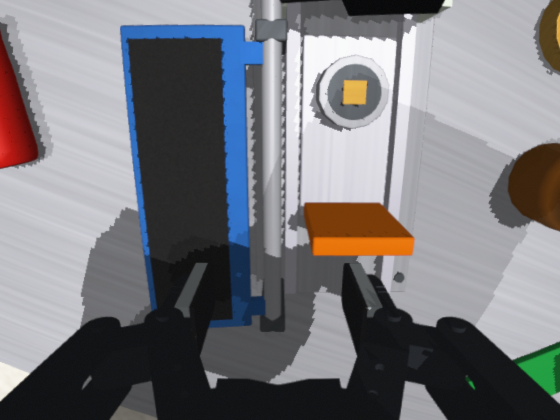

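Emit:
servo_tool([
  {"travel": [0,0,-0.2],"delta_rot": [0,0,0],"fingers": 85},
  {"travel": [0,0,-0.12],"delta_rot": [0,0,0],"fingers": 85},
  {"travel": [0,0,0],"delta_rot": [0,0,0],"fingers": 85},
])

```text
time_s: 4.85
position: [0.4808, 0.1069, 0.0014]
tool_rot: [[0.93, 0.368, 0.005], [0.368, -0.93, 0.001], [0.005, 0.001, -1.0]]
ft_force: [-1.4, 0.8, 6.0]
grip_width: 0.0569
```

```bash
python3 st.py 6
python3 - <<'E'
import cv2,numpy as np
from h import *
im=cv2.imread("pics/s6.png").astype(float);cv2.imwrite("pics/s6.png",np.clip(im*1.8+15,0,255).astype(np.uint8))
t=np.radians(21.5);R=np.array([[np.cos(t),-np.sin(t)],[np.sin(t),np.cos(t)]]);org=np.array([.599,.116])
def W(x,y,z): return np.r_[org+R@np.array([x,y])/1e3,z/1e3]
for j in (0.3,.4,.5,.6,.7,.75):
    a=.4-j;print(j,[((proj("side",[W(x,36+56*np.cos(a)-1.5*np.sin(a),42+56*np.sin(a)+1.5)])[0]-[200,190])*4).round(0) for x in(-10,-140)])
E
```

```text
t 4.85 pos [0.4808 0.1069 0.0014] station mm [-113.3   34.8] yaw 21.57 z [ 5.2e-03  6.0e-04 -1.0e+00] f [-1.4  0.8  6. ] w 0.05686352554750082
0.3 [array([355., 290.]), array([660., 257.])]
0.4 [array([356., 301.]), array([659., 268.])]
0.5 [array([356., 312.]), array([658., 279.])]
0.6 [array([355., 322.]), array([657., 288.])]
0.7 [array([355., 330.]), array([655., 297.])]
0.75 [array([355., 334.]), array([654., 301.])]
```

View pics/s6.png

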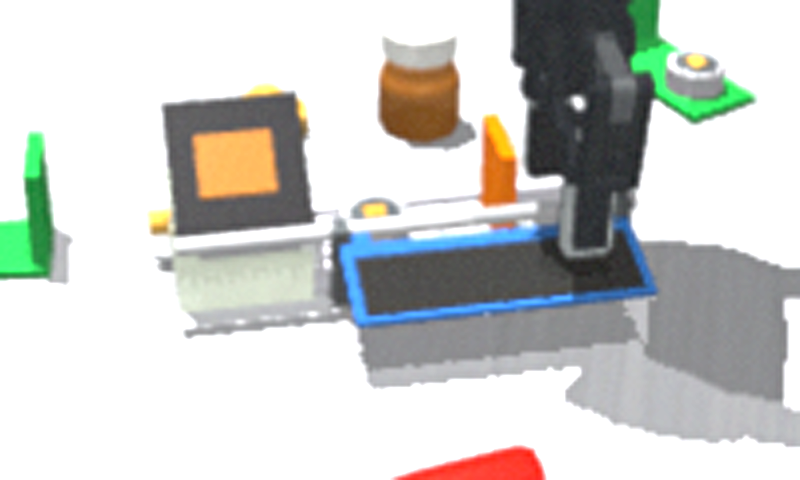

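Emit:
servo_tool([
  {"travel": [0.18,0.07,0],"delta_rot": [0,0,0],"fingers": 85},
  {"travel": [0.18,0.07,0],"delta_rot": [0,0,0],"fingers": 85},
  {"travel": [0.18,0.07,0],"delta_rot": [0,0,0],"fingers": 85},
  {"travel": [0.18,0.07,0],"delta_rot": [0,0,0],"fingers": 85},
])

```text
time_s: 5.35
position: [0.4978, 0.1145, 0.0018]
tool_rot: [[0.929, 0.369, -0.005], [0.369, -0.929, -0.002], [-0.006, -0.001, -1.0]]
ft_force: [-5.3, -1.3, 6.2]
grip_width: 0.0572
```

```bash
python3 st.py 7
python3 - <<'E'
import cv2,numpy as np
im=cv2.imread("pics/s7.png").astype(float);cv2.imwrite("pics/s7.png",np.clip(im*1.8+15,0,255).astype(np.uint8))
E
```

```text
t 5.35 pos [0.4978 0.1145 0.0018] station mm [-94.7  35.7] yaw 21.66 z [-0.0055 -0.0016 -1.    ] f [-5.3 -1.3  6.2] w 0.057160052009956774
```

View pics/s7.png

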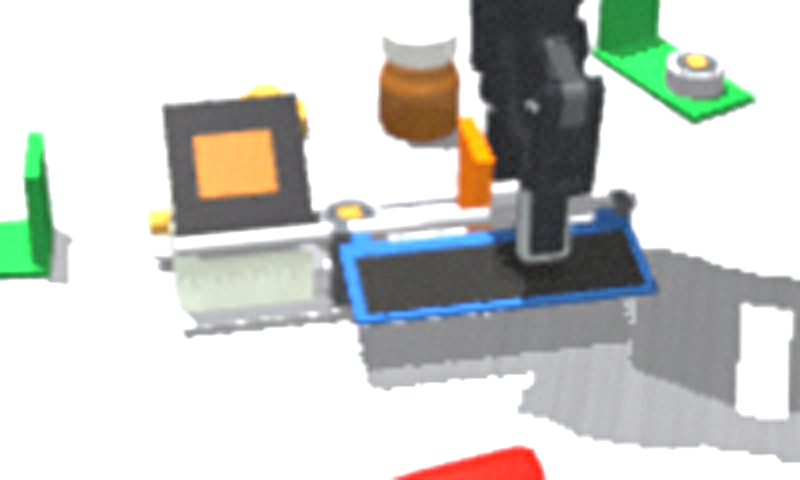

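View pics/w7.png

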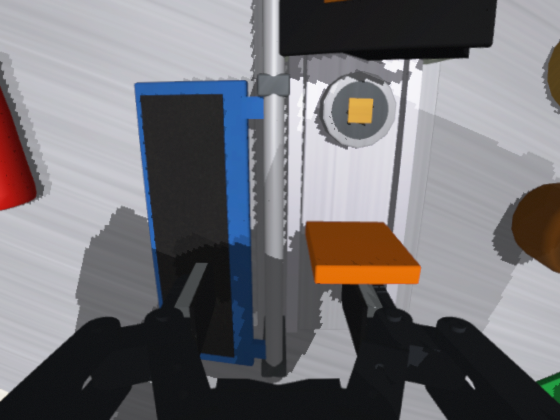

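Emit:
servo_tool([
  {"travel": [0.19,0.07,-0.01],"delta_rot": [0,0,0],"fingers": 85},
  {"travel": [0.19,0.07,-0.01],"delta_rot": [0,0,0],"fingers": 85},
  {"travel": [0.19,0.07,-0.01],"delta_rot": [0,0,0],"fingers": 85},
  {"travel": [0.19,0.07,-0.01],"delta_rot": [0,0,0],"fingers": 85},
  {"travel": [0.19,0.07,-0.01],"delta_rot": [0,0,0],"fingers": 85},
])

```text
time_s: 5.95
position: [0.5209, 0.1244, 0.0005]
tool_rot: [[0.928, 0.371, -0.019], [0.371, -0.929, -0.004], [-0.019, -0.003, -1.0]]
ft_force: [-6.5, -1.0, 6.1]
grip_width: 0.0567
```

```bash
python3 st.py 8
python3 - <<'E'
import cv2,numpy as np
im=cv2.imread("pics/s8.png").astype(float);cv2.imwrite("pics/s8.png",np.clip(im*1.8+15,0,255).astype(np.uint8))
E
```

```text
t 5.95 pos [5.209e-01 1.244e-01 5.000e-04] station mm [-69.6  36.4] yaw 21.78 z [-0.019  -0.0043 -0.9998] f [-6.5 -1.   6.1] w 0.05667437034217062
```

View pics/s8.png

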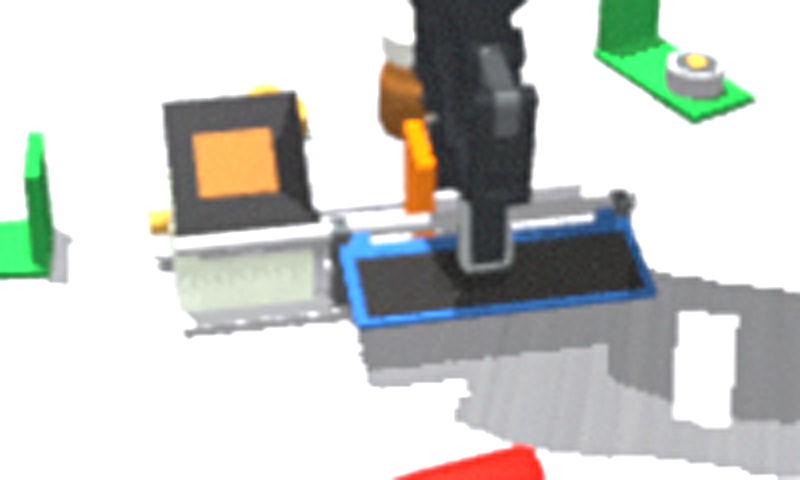

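View pics/w8.png

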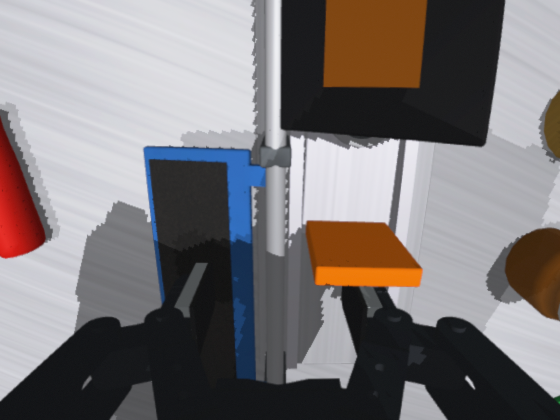

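Emit:
servo_tool([
  {"travel": [0.19,0.07,0],"delta_rot": [0,-0.07,-0.02],"fingers": 85},
  {"travel": [0.19,0.07,0],"delta_rot": [0,-0.07,0],"fingers": 85},
  {"travel": [0.19,0.07,0],"delta_rot": [0,-0.07,0],"fingers": 85},
])

```text
time_s: 6.35
position: [0.5355, 0.1303, 0.0004]
tool_rot: [[0.929, 0.37, -0.003], [0.37, -0.929, -0.006], [-0.005, 0.004, -1.0]]
ft_force: [-5.9, -0.6, 5.4]
grip_width: 0.0568
```

Emit:
servo_tool([
  {"travel": [0.12,0.045,0],"delta_rot": [0,-0.05,0],"fingers": 85},
  {"travel": [0.12,0.045,0],"delta_rot": [0,-0.05,0],"fingers": 85},
])

```text
time_s: 6.55
position: [0.5406, 0.1325, 0.0004]
tool_rot: [[0.929, 0.371, 0.002], [0.371, -0.929, -0.007], [-0.001, 0.008, -1.0]]
ft_force: [-7.1, -2.9, 6.6]
grip_width: 0.0571
```

```bash
python3 st.py 9
python3 - <<'E'
import cv2,numpy as np
im=cv2.imread("pics/s9.png").astype(float);cv2.imwrite("pics/s9.png",np.clip(im*1.8+15,0,255).astype(np.uint8))
E
```

```text
t 6.55 pos [5.406e-01 1.325e-01 4.000e-04] station mm [-48.3  36.7] yaw 21.75 z [ 0.0021 -0.0073 -1.    ] f [-7.1 -2.9  6.6] w 0.057063897949083064
```

View pics/s9.png

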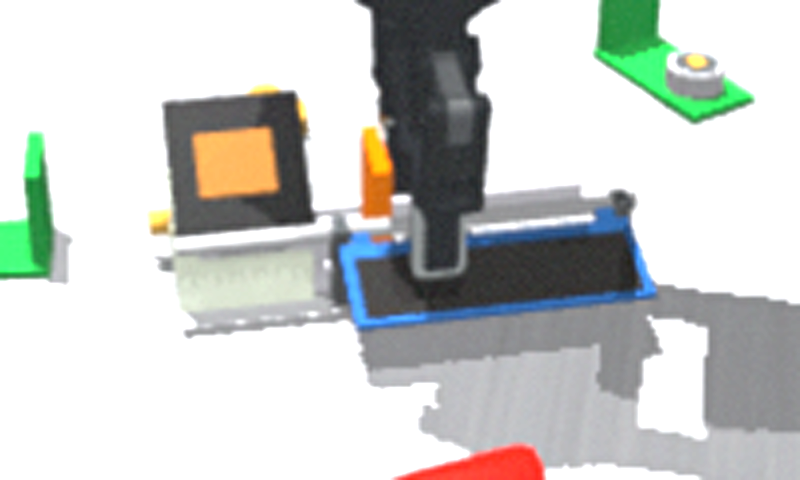

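View pics/w9.png

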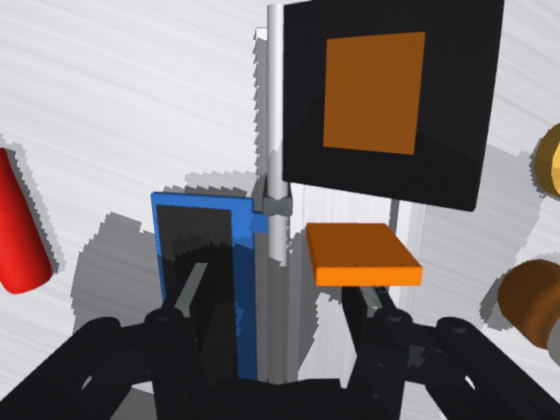

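Emit:
servo_tool([
  {"travel": [0.12,0.045,0],"delta_rot": [0,0,0],"fingers": 85},
  {"travel": [0.12,0.045,0],"delta_rot": [0,0,0],"fingers": 85},
])

```text
time_s: 6.85
position: [0.5398, 0.1323, 0.0005]
tool_rot: [[0.929, 0.37, -0.016], [0.37, -0.929, -0.013], [-0.02, 0.006, -1.0]]
ft_force: [-18.7, -9.9, 17.8]
grip_width: 0.0571
```

```bash
python3 st.py 10
python3 - <<'E'
import cv2,numpy as np
from h import *
t=np.radians(21.5);R=np.array([[np.cos(t),-np.sin(t)],[np.sin(t),np.cos(t)]]);org=np.array([.599,.116])
def W(x,y,z): return np.r_[org+R@np.array([x,y])/1e3,z/1e3]
for x in(-95,-44,-42,-40,-38,-36):print(x,((proj("side",[W(x,20,62)])[0]-[200,190])*4).round(0))
im=cv2.imread("pics/s10.png").astype(float);cv2.imwrite("pics/s10.png",np.clip(im*1.8+15,0,255).astype(np.uint8))
E
```

```text
t 6.85 pos [5.398e-01 1.323e-01 5.000e-04] station mm [-49.1  36.9] yaw 21.7 z [-0.0164 -0.0132 -0.9998] f [-18.7  -9.9  17.8] w 0.05709895125208957
-95 [516. 153.]
-44 [404. 164.]
-42 [399. 164.]
-40 [395. 164.]
-38 [391. 165.]
-36 [386. 165.]
```

View pics/s10.png

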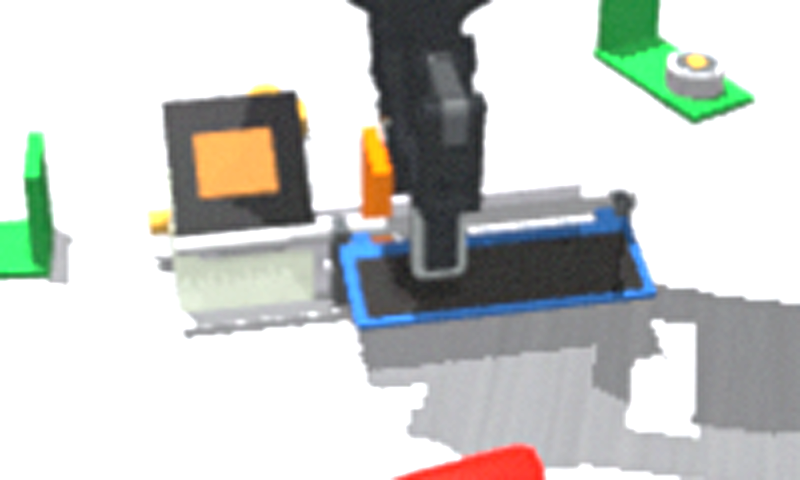

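Emit:
servo_tool([
  {"travel": [-0.15,-0.06,0],"delta_rot": [0,0,0],"fingers": 85},
  {"travel": [-0.2,-0.08,0],"delta_rot": [0,0,0],"fingers": 85},
  {"travel": [-0.2,-0.08,0],"delta_rot": [0,0,0],"fingers": 85},
  {"travel": [0,0,0],"delta_rot": [0,0,0],"fingers": 85},
])

```text
time_s: 7.35
position: [0.5256, 0.1255, 0.003]
tool_rot: [[0.93, 0.368, -0.008], [0.368, -0.93, -0.012], [-0.012, 0.008, -1.0]]
ft_force: [-3.3, 1.1, 3.7]
grip_width: 0.0569
```

```bash
python3 st.py 11
python3 - <<'E'
import cv2,numpy as np
im=cv2.imread("pics/s11.png").astype(float);cv2.imwrite("pics/s11.png",np.clip(im*1.8+15,0,255).astype(np.uint8))
E
```

```text
t 7.35 pos [0.5256 0.1255 0.003 ] station mm [-64.8  35.8] yaw 21.6 z [-0.0077 -0.0119 -0.9999] f [-3.3  1.1  3.7] w 0.0568503245505099
```

View pics/s11.png

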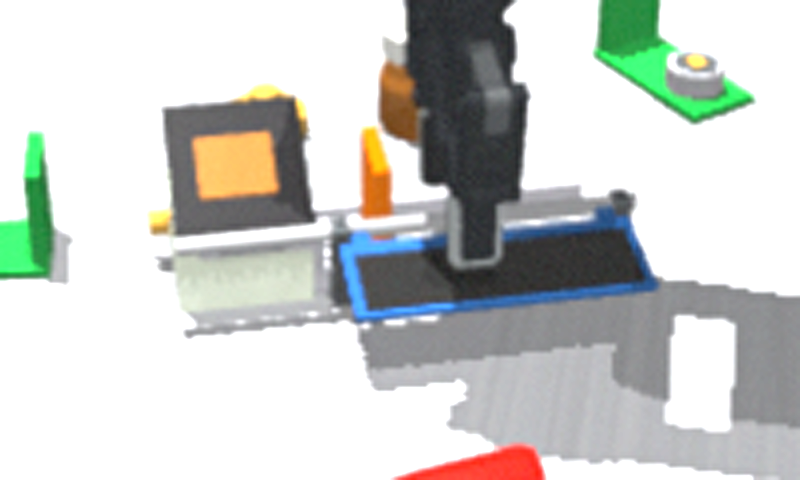

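View pics/w11.png

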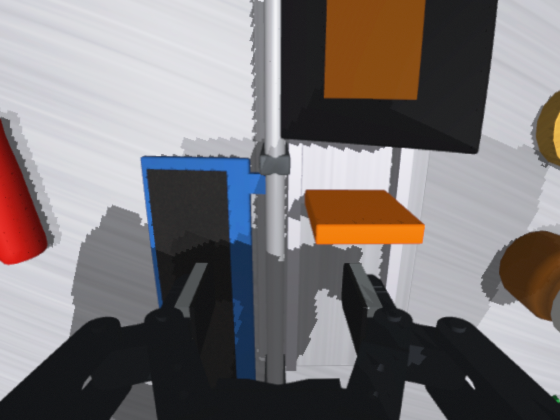

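The carrier stayed home, and the finger is clear of the end plate by about 15 mm. Now I'll lift slowly so the shutter closes gently.

Emit:
servo_tool([
  {"travel": [-0.05,0,0.2],"delta_rot": [0,0,0],"fingers": 85},
  {"travel": [0,0,0.25],"delta_rot": [0,0,0],"fingers": 85},
  {"travel": [0,0,0.25],"delta_rot": [0,0,0],"fingers": 85},
  {"travel": [0,0,0.25],"delta_rot": [0,0,0],"fingers": 85},
  {"travel": [0,0,0.4],"delta_rot": [0,0,0],"fingers": 85},
  {"travel": [0,0,0.8],"delta_rot": [0,0,0],"fingers": 85},
  {"travel": [0,0,1],"delta_rot": [0,0,0],"fingers": 85},
  {"travel": [0,0,0.8],"delta_rot": [0,0,0],"fingers": 85},
])

```text
time_s: 8.25
position: [0.5197, 0.1248, 0.124]
tool_rot: [[0.929, 0.369, -0.021], [0.369, -0.929, -0.014], [-0.025, 0.005, -1.0]]
ft_force: [0.2, -0.3, -0.1]
grip_width: 0.0568
```

Emit:
servo_tool([
  {"travel": [-0.8,-0.5,0.5],"delta_rot": [0,0,0],"fingers": 85},
  {"travel": [-0.8,-0.5,0.5],"delta_rot": [0,0,0],"fingers": 85},
  {"travel": [0,0,0],"delta_rot": [0,0,0],"fingers": 85},
  {"travel": [0,0,0],"delta_rot": [0,0,0],"fingers": 85},
])

```text
time_s: 8.65
position: [0.4705, 0.0946, 0.1592]
tool_rot: [[0.929, 0.37, -0.017], [0.37, -0.929, -0.014], [-0.021, 0.007, -1.0]]
ft_force: [0.3, -0.7, -1.0]
grip_width: 0.0571
```

```bash
python3 st.py 12
python3 - <<'E'
from h import *
im=cv2.imread("pics/s12.png").astype(float);cv2.imwrite("pics/s12.png",np.clip(im*1.8+15,0,255).astype(np.uint8))
im=get_image("top");cv2.imwrite("pics/t12.png",im[:,:,::-1])
E
```

```text
t 8.65 pos [0.4705 0.0946 0.1592] station mm [-127.4   27.1] yaw 21.72 z [-0.0166 -0.0139 -0.9998] f [ 0.3 -0.7 -1. ] w 0.05711758815372459
```

View pics/s12.png

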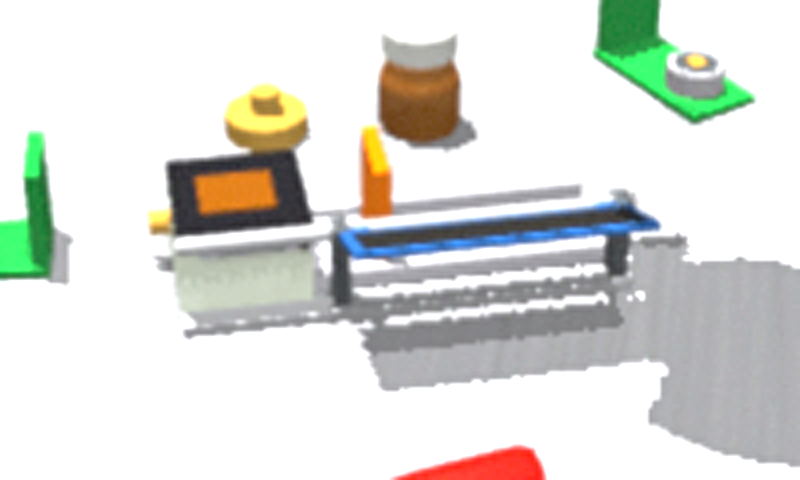

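View pics/w12.png

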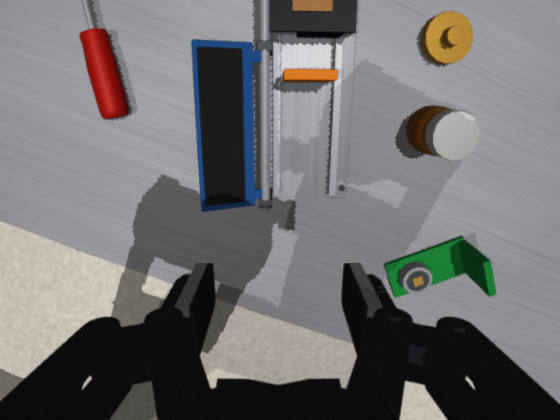

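View pics/t12.png

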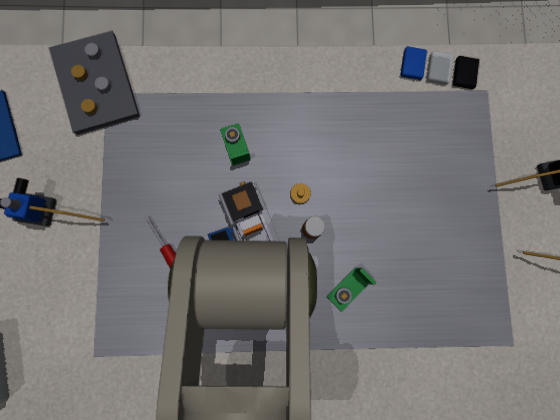

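Run:
```python
from h import *
t=np.radians(21.5);R=np.array([[np.cos(t),-np.sin(t)],[np.sin(t),np.cos(t)]]);org=np.array([.599,.116])
s=observe();im=get_image("wrist")
b=[cv2.boundingRect(k) for k in blobs(mask(im,(5,180,140),(18,255,255)),50)];print(b)
x,y,w,h=max(b,key=lambda r:r[2]*(r[1]>50))
for uv in((x,y),(x+w,y),(x,y+h),(x+w,y+h)): print(uv,((cast("wrist",[uv],.062,s)[0][:2]-org)@R*1e3).round(1))
q=((cast("side",[[200+391/4,190+165/4]],.062)[0][:2]-org)@R*1e3);print(q)
```

```text
[(284, 70, 53, 11)]
(284, 70) [-31.   22.8]
(337, 70) [-30.5 -16. ]
(284, 81) [-38.7  22.7]
(337, 81) [-38.2 -16.4]
[-38.15527121  20.13084035]
```

```bash
python3 -c "
from rig import *
print(close_job())"
```

```text
the job is handed in; nothing more can be done
None
```

The carrier is fully home and the shutter has sprung shut over the sample. I handed the job in at about 9 s of the 38 s allowed.

**What I did:** One fingertip pressed the blue bar down with about 6 N and held it, which opened the shutter to about 0.6 rad. The other fingertip pushed the orange end plate along the guideway until the horizontal force rose to about 21 N at the back stop. I then backed the finger about 15 mm off the plate with the bar still held down, and lifted slowly.

**Last checks:**
- **Carrier:** the end plate's rear face measures station x of about -38.4 mm from the wrist camera and -38.2 mm from the side camera, against a target of -38.
- **Shutter:** the bar and shutter look the same as in the first pictures, so it is shut.
- **Bystanders:** the jar, chuck, screwdriver and green look-alikes appear unmoved in the last pictures. The arm hides part of the screwdriver in the top view.
- **Robot:** the gripper is clear of everything, with the wrist force near zero.

**Disagreements:**
- **Fingertip height:** at the opening I used, the tips stood about 36 mm above the reported TCP, according to the wrist and side cameras. I therefore set heights from the pictures and the force reading.
- **Sideways position:** the wrist camera put the end plate's centre about 3 mm to the left of the centre line, more than the 1.5 mm play allows. I put this down to small errors in the estimated station position and calibration.

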